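Slide a nose-heavy firing tray across the gap into the muffle

TASK

Slide the loaded firing tray off its stand and across the open gap into the muffle until it meets the sliding stop inside and has nudged that stop back by about 5 mm. The brass makes the tray heavy at the front, so keep it level: it must not sag into the gap, and it is to be slid, not carried through the air. Both brass blocks stay in the tray, the things standing around stay where they are, and you let go at the end.

Things in the scene. Friction and masses are not known exactly. Their poses are not given: they have to be found in the camera images.
- tray: Firing tray of thin grey metal, 160 (x) x 90 (y) mm, about 0.11 kg empty. Origin: under its centre, on its underside; x points to the front, which enters the muffle; z up. Floor 4 mm, rims to 18 mm high. An upright grip plate stands at the rear edge; the floor from x=-70 to +20 mm is empty. Sliding it loaded takes 2 to 5 N.
- tray_front (a point): Point on the tray's front end: 80 mm ahead of the tray's centre, 12 mm above its underside. The toe is turned up a little underneath. The loaded tray balances 40 to 48 mm behind this end: once more than that overhangs, its nose drops unless the rear is held. Axes as the tray.
- tray_grip (a point): Point in the upright grip plate, 75 mm behind the tray's centre, 34 mm above its underside. The plate is 10 mm thick along the tray's x (from x=-80 to -70 mm), 40 mm wide along y, its top 46 mm above the underside; pinch it along x. Axes as the tray.
- brass_a: Brass stock block lying across the tray at its front, 21 x 66 x 20 mm (long side along the tray's y), 0.22 kg, loose. Origin: centre of its underside.
- brass_b: The second, equal brass block, lying just behind the first. Origin: centre of its underside.
- loading_stand: Fixed steel plate on four legs, on which the tray stands at first: 150 mm (x) x 110 mm (y), its top 40 mm above the wooden riser (riser top at z=0.190). Origin: under its centre, on the riser; x points toward the muffle. Its front edge is 75 mm ahead of the origin; the tray's rear sticks out a little behind the plate.
- muffle: Fixed grey bench muffle (cold), 150 mm wide, 98 high, open toward the stand. Origin: on the riser, below the middle of the hearth's front edge; x points into it; it is 220 mm long. Inside 120 mm wide, 50 high. Walls and roof start at x=+12 mm. At the end the tray's grip plate is within 30 mm of the roof's edge: too tight for a finger, so push the last part from behind.
- hearth_edge (a point): Middle of the front upper edge of the muffle's flat hearth, 38 mm above the riser (2 mm lower than the stand's top). The gap from the stand's front edge to here is 90 to 98 mm. Axes as the muffle.
- stop (a joint): Travel (m) of the stop in the muffle: 0 as found, growing to at most 0.030 as it is pushed deeper. An upright steel plate 60 mm wide, 27 high across the hearth, held by friction: about 8 N (besides the tray's own drag) moves it and it stays where left. Its depth differs each time and is not given: the face starts from x=+128 to +152 mm in the muffle's frame; feel for it with the tray.
- riser: Fixed wooden riser (low table) over the bench, on four legs; it carries everything of this task. Top 540 mm (x) x 390 mm (y), its upper face 190 mm above the bench. Origin: under its centre at bench level.
- steel_block: Bystander: loose steel bench block, 58 x 60 x 28 mm, on the riser right of the stand. Origin: centre of its underside.
- cap: Bystander: small round black cap, 28 mm wide, 16 mm high, on the riser right of the gap. Origin: centre of its underside.
- bottle: Bystander: small glue bottle, 27 x 40 x 71 mm, standing on the riser left of the stand. Origin: centre of its underside.

How it is judged (in metres and radians):
On the way:
1. the tray's nose has crossed the gap and is over the hearth (x of tray_front in the frame of hearth_edge above 0.02 m), for 0.1 s.
At the end, for the whole second after the job is handed in: The tray lies flat (tilt under 0.04 rad) and still on the hearth, its front at least 120 mm past the hearth's front edge; the stop has been pushed back by 1 to 9 mm by the tray; both brass blocks lie flat in the tray; the robot touches nothing (value of joint stop between 0.001 and 0.009 m and x of tray_front in the frame of hearth_edge above 0.12 m and z of tray in the frame of muffle below 0.042 m and angle between tray's own z axis and vertical below 0.04 rad and linear speed of tray below 0.01 m/s and x of brass_a in the frame of tray between -0.07 and 0.075 m and y of brass_a in the frame of tray between -0.04 and 0.04 m and z of brass_a in the frame of tray between -0.002 and 0.01 m and x of brass_b in the frame of tray between -0.07 and 0.075 m and y of brass_b in the frame of tray between -0.04 and 0.04 m and z of brass_b in the frame of tray between -0.002 and 0.01 m).
It fails at once if the tray sags or tips by more than 0.07 rad (angle between tray's own z axis and vertical above 0.07 rad).
It fails at once if the tray is carried: raised more than 12 mm above the stand's top (z of tray in the frame of loading_stand above 0.052 m).
It fails at once if the steel block is shifted by more than 15 mm (distance of steel_block from where it was at the start of the episode above 0.015 m).
It fails at once if the black cap is shifted by more than 15 mm (distance of cap from where it was at the start of the episode above 0.015 m).
It fails at once if the glue bottle is shifted by more than 15 mm (distance of bottle from where it was at the start of the episode above 0.015 m).
It also fails if it takes over 48 s, if anything falls off the work surface, if the arm or the gripper's body presses on something with over 40 N, if the wrist force passes 120 N, or if a joint passes its speed limit or range.

ROBOT

A 6-joint arm with a two-finger parallel gripper is mounted at the origin on a cart in front of the work surface, level with it; the furniture and walls round the work are solid. World frame = base frame: x ahead of the robot, y to its left, z up, the work surface at z = 0. Lengths are in m, angles in degrees, forces in N, time in s.
With the tool pointing down it reaches from about 0.35 to 0.875 m from the base axis. Payload 4.2 kg.
Tool frame: the origin (TCP) lies midway between the tips of the shut fingers; the grasp point (between the pads) lies 19 mm behind it; z points along the fingers, y is the line along which they close (so a half turn about z gives the same grasp; the last joint's range is limited). The gripper opens to 87 mm and grips with 3 to 60 N. Pads are 19 mm wide; open, the fingers measure 117 mm over their backs; the gripper's body (75 mm by 190 mm) begins 51 mm behind the grasp point.
Start: joints at [-49.297, 22.042, 0.453, 0, -68.411, -14.817], TCP at [0.273, -0.562, 0.223] pointing down, gripper open.
Joint ranges: [-179.83, 179.83], [-69.29, 118.12], [-61.27, 80.66], [-181.25, 117.63], [-171.15, -9.14], [-177.46, 177.46]. Speed limits (degrees/s): [159.86, 159.86, 180, 180, 180, 180].

INTERFACE

Orientations are given as a 3x3 rotation matrix whose columns are the frame's x, y, z axes.
In Python, from station import * gives the robot as it stands. The module is installed in compiled form; this text tells all that it offers.
- The arm moves only by the tool servo_tool, never from a script. Its argument "deltas" is a list of rows, each an object of numbers: "tx", "ty", "tz": the shift along the tool's x, y, z in mm; "ax", "ay", "az": the turn, a rotation vector about the tool's x, y, z in rad; "claw": the finger opening in mm, from 0 to 87. In form: [{"tx": .., "ty": .., "tz": .., "ax": .., "ay": .., "az": .., "claw": ..}, ...]. A call has 1 to 12 rows; each row is the pose to reach, as a shift and turn from the pose commanded when the call began, along the tool's axes at that moment; what a row does not reach only later rows make up. A row lasts 1/12 s, in which the tool goes at most 41.7 mm and 7.16 degrees, less where a joint would pass 70% of its speed; a pose out of reach is approached as far as the arm can. A call with a gripper value outside its range is refused whole. The fingers move at their own pace and stop on an object; the grip force is fixed at half the most. Time passes only in rows, so rows that repeat a pose let the fingers close. It gives the time, the measured TCP pose, the force, the opening and the grip force at its end, in the units of the state.
- sense(): the state, without advancing time (a new reading comes with each control period).
- capture(name): name is "scene" or "top" or "wrist"; returns the picture (480x640x3 uint8, blue, green, red); there is no depth.
- calibration(name): a dict with "fx", "fy", "cx", "cy" (pixels), "cam_to_world" (4x4, takes a point from camera to world coordinates); the wrist camera has in their place "hand_eye" (4x4, takes a point from camera to tool coordinates, whose origin is the TCP and whose axes are the flange's). Camera axes: x right, y down, z forward; pixel columns grow to the right and rows downward; lengths in m; the calibration is good to about 2 mm. The wrist camera is an equidistant fisheye: a pixel r from the principal point sees the ray r / f radians off the axis. A picture is of the moment at which its call begins: read the wrist's pose just before it. calibration takes no time and is no camera call.
- finish_job(): hands the job in; it is judged then, once.
Trained networks look in the newest picture that a camera, given by its name, has taken for a name from the list of things; names that differ only in an ending like _2 or _b are one class to them, and where a whole thing is asked for, a point or a joint stands for the part that bears it (a point fixed in the world has none). Each returns a list of dicts, best first, with "confidence" (0 to 1); they miss things now and then, are a little off and sometimes report something else, mostly with a low value. They report only what shows in the picture. A call takes as long as a camera call.
- recognise(label, camera): "xyz" ([x, y, z] in m, in the coordinates of the camera as it stood for that picture, good to about 4 mm: the middle of the surface that is visible of it).
- trace(label, camera): "mask" (480x640 bool, what is visible of it).
The state is a dict: "time_s": time; "joints": joint angles; "joint_velocities": joint speeds; "effort": joint torques, N m; "tcp_pos": TCP position; "ee_rot": TCP orientation; "wrist_force": force on the tool from outside, world axes, zero at the start; "moment": the same for the moment, N m; "gripper_width": opening from 0.0 (shut) to 1.0 (fully open); "gripper_force": force on a finger pad.
Only numpy, scipy, OpenCV 4.12 (cv2) and the standard library are available. Lean on these libraries where they do the work, as an engineer would, in place of code of your own. Each camera call takes 0.05 s, during which the arm holds its last target. There are 200 camera calls.

## Working session

There is one attempt and no reset: what is moved stays moved. The work goes in short steps, Python scripts to look and compute and a tool call to move; the robot and the scene stay as the last step left them, time stands still between calls to the robot, and variables do not carry over. Pictures are saved under pics/ and viewed, at most 10 in all, crops included, and the job is handed in when it is done.

Besides the shell and the picture viewer there is one more tool, called as name([rows], argument=value, ...), one row to a line, values as JSON. servo_tool: Moves the arm, as the interface text tells. Its arguments: {"type":"object","properties":{"deltas":{"type":"array","items":{"type":"object","properties":{"tx":{"type":"number"},"ty":{"type":"number"},"tz":{"type":"number"},"ax":{"type":"number"},"ay":{"type":"number"},"az":{"type":"number"},"claw":{"type":"number"}}}}},"required":["deltas"]}

```bash
mkdir -p pics; cat > h.py <<'E'
from station import *
import numpy as np, cv2
def loc(label,cam,n=2):
    c=calibration(cam); r=recognise(label,cam); out=[]
    for d in r[:n]:
        T=np.array(c["cam_to_world"]); out.append((round(d["confidence"],2),(T[:3,:3]@d["xyz"]+T[:3,3]).round(4)))
    return out
E
python3 - <<'E'
from h import *
s=sense(); print(s["time_s"],s["tcp_pos"],s["ee_rot"],s["wrist_force"])
for c in("scene","top"):
    cv2.imwrite(f"pics/{c}.png",capture(c)); k=calibration(c); print(c,k["fx"],k["cx"],k["cy"],np.round(k["cam_to_world"],3).tolist())
    for l in("tray","tray_grip","brass_a","loading_stand","muffle","riser","steel_block","cap","bottle","stop"):
        print(l,loc(l,c))
print(sense()["time_s"])
E
```

```text
0.0 [ 0.27261257 -0.56174342  0.22144483] [[-8.99772786e-01 -4.36357510e-01 -1.02806728e-03]
 [-4.36358714e-01  8.99770712e-01  1.93348461e-03]
 [ 8.13342921e-05  2.18830295e-03 -9.99997602e-01]] [ 0.3940726  -0.04133315  0.73938626]
scene 571.6658247695801 314.44529731549875 241.87552232437076 [[-0.72, -0.423, 0.55, 0.104], [-0.693, 0.45, -0.563, 0.424], [-0.009, -0.787, -0.617, 0.735], [0.0, 0.0, 0.0, 1.0]]
tray [(0.8, array([ 0.4866, -0.0326,  0.2343]))]
tray_grip [(0.63, array([ 0.4888, -0.0303,  0.2348])), (0.29, array([0.485 , 0.1102, 0.2315]))]
brass_a [(0.77, array([ 0.5727, -0.039 ,  0.2549])), (0.68, array([ 0.5443, -0.0369,  0.2542]))]
loading_stand [(0.7, array([0.5144, 0.0065, 0.2268])), (0.4, array([ 0.57  , -0.0351,  0.2555]))]
muffle [(0.67, array([ 0.7649, -0.0414,  0.2864]))]
riser [(0.9, array([0.5807, 0.0378, 0.1893])), (0.18, array([ 0.7625, -0.0367,  0.2858]))]
steel_block [(0.59, array([ 0.5302, -0.1946,  0.2238])), (0.2, array([ 0.5739, -0.0354,  0.2564]))]
cap [(0.59, array([ 0.6406, -0.2117,  0.2056]))]
bottle [(0.91, array([0.4843, 0.1101, 0.2333])), (0.37, array([0.5774, 0.0347, 0.1909]))]
stop []
top 525.7422247806905 323.91169428135566 230.465991817749 [[0.026, -0.994, 0.105, 0.502], [-1.0, -0.027, -0.012, -0.048], [0.014, -0.104, -0.994, 1.029], [0.0, 0.0, 0.0, 1.0]]
tray [(0.71, array([ 0.499 , -0.0372,  0.2311]))]
tray_grip [(0.78, array([ 0.4967, -0.0398,  0.2301]))]
brass_a [(0.76, array([ 0.575 , -0.0443,  0.2553])), (0.73, array([ 0.5458, -0.0475,  0.252 ]))]
loading_stand [(0.75, array([ 0.5453, -0.0574,  0.2282]))]
muffle []
riser [(0.57, array([ 0.646 , -0.0534,  0.1923])), (0.56, array([ 0.5452, -0.043 ,  0.2544]))]
steel_block [(0.86, array([ 0.5378, -0.2089,  0.2197]))]
cap [(0.73, array([ 0.6428, -0.2175,  0.2027]))]
bottle []
stop []
1.1
```

View pics/top.png

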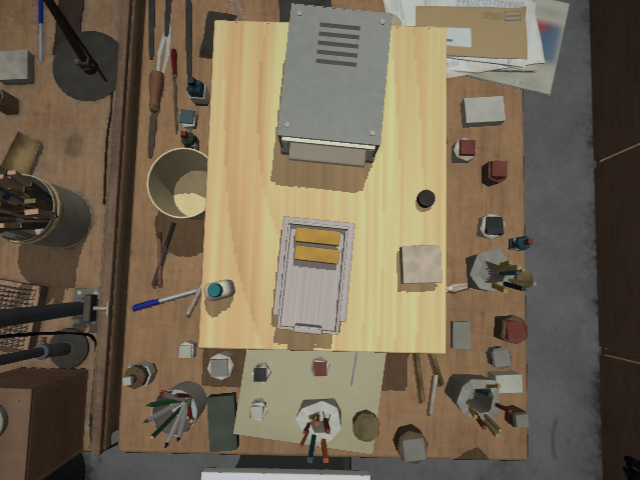

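View pics/scene.png

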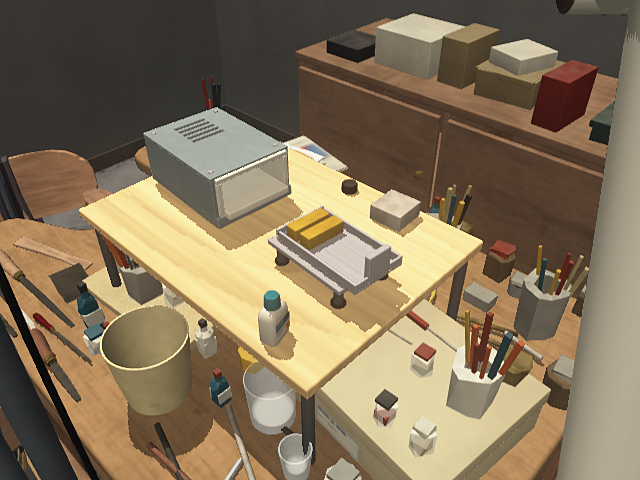

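The top picture shows the tray at columns 275–355, rows 215–335, with its grip plate at about (308,328). The muffle's roof front edge is near row 140, and the block (420,265), cap (426,199) and bottle (219,290) stand clear of the path. The scene view agrees. Next I need exact corner pixels.

```bash
python3 - <<'E'
import cv2,numpy as np
i=cv2.imread("pics/top.png")
a=cv2.resize(i[0:187,270:400],None,fx=3,fy=3,interpolation=cv2.INTER_CUBIC)
b=cv2.resize(i[205:345,265:365],None,fx=4,fy=4,interpolation=cv2.INTER_CUBIC)
o=np.zeros((562,790,3),np.uint8);o[:561,:390]=a;o[:560,390:]=b
cv2.imwrite("pics/c.png",o)
E
```

```text
(no output)
```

View pics/c.png

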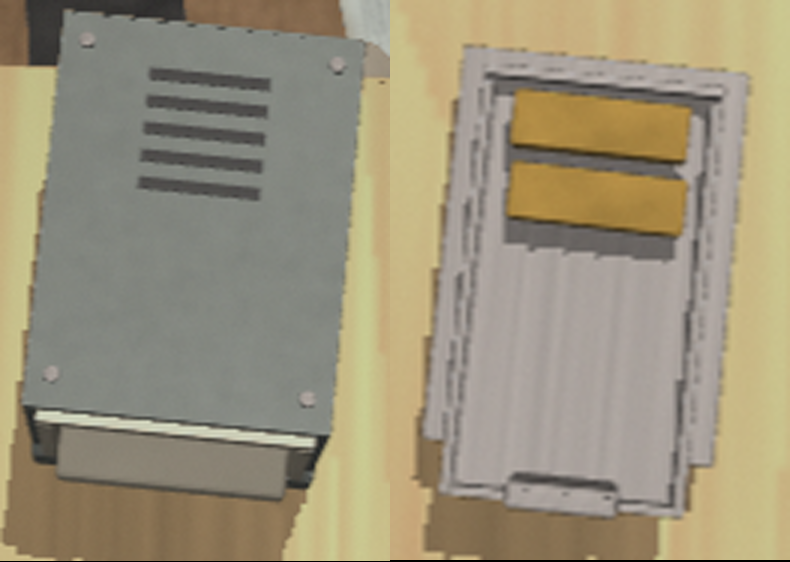

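The left half shows the muffle's roof corners and hearth lip. The right half shows the stand plate corners, the tray's rim and the grip plate's top.

```bash
cat >> h.py <<'E'
def back(cam,px,z):
    c=calibration(cam);T=np.array(c["cam_to_world"]);o=[]
    for u,v in px:
        d=T[:3,:3]@[(u-c["cx"])/c["fx"],(v-c["cy"])/c["fy"],1];o.append(T[:3,3]+d*(z-T[2,3])/d[2])
    return np.array(o)
E
python3 - <<'E'
from h import *
m=lambda p:[(270+u/3-.33,v/3-.33) for u,v in p]
t=lambda p:[(265+(u-390)/4-.375,205+v/4-.375) for u,v in p]
def rep(n,P):
    print(n,P[:,:2].round(4).tolist()," mean",P[:,:2].mean(0).round(4))
    for i in range(len(P)):
        d=P[i]-P[i-1]; print("   edge",round(np.linalg.norm(d)*1000,1),round(np.degrees(np.arctan2(d[1],d[0])),2))
rep("roof",back("top",m([(65,12),(364,42),(330,437),(23,403)]),.288))
rep("lip",back("top",m([(58,478),(284,498)]),.228))
rep("stand",back("top",t([(464,46),(748,75),(710,465),(424,438)]),.230))
rep("tray",back("top",t([(488,72),(722,98),(686,516),(440,492)]),.248))
rep("grip",back("top",t([(512,475),(618,488),(615,515),(506,506)]),.276))
rep("brassA",back("top",t([(515,88),(692,106),(686,162),(511,146)]),.254))
k=calibration("wrist");print({a:np.round(b,4).tolist() for a,b in k.items()})
E
```

```text
roof [[0.9167, 0.0005], [0.9061, -0.1478], [0.7057, -0.1338], [0.718, 0.0143]]  mean [ 0.8116 -0.0667]
   edge 199.2 -3.97
   edge 148.6 -94.1
   edge 200.9 176.03
   edge 148.6 85.24
lip [[0.6963, -0.0002], [0.6891, -0.1174]]  mean [ 0.6927 -0.0588]
   edge 117.5 86.52
   edge 117.5 -93.48
stand [[0.6064, 0.0058], [0.5982, -0.1032], [0.4503, -0.0918], [0.4577, 0.0158]]  mean [ 0.5281 -0.0434]
   edge 149.0 -3.84
   edge 109.3 -94.3
   edge 148.3 175.6
   edge 107.8 86.09
tray [[0.5945, -0.0047], [0.5871, -0.0924], [0.4328, -0.0824], [0.4393, 0.0078]]  mean [ 0.5134 -0.0429]
   edge 155.7 -4.6
   edge 88.0 -94.81
   edge 154.6 176.31
   edge 90.5 85.91
grip [[0.4481, -0.0194], [0.4445, -0.0569], [0.4351, -0.0561], [0.4372, -0.0176]]  mean [ 0.4412 -0.0375]
   edge 11.0 -9.3
   edge 37.7 -95.49
   edge 9.5 175.07
   edge 38.6 86.75
brassA [[0.5881, -0.0152], [0.5831, -0.081], [0.5623, -0.0792], [0.5665, -0.0144]]  mean [ 0.575  -0.0475]
   edge 21.6 -2.13
   edge 65.9 -94.28
   edge 20.9 175.21
   edge 64.9 86.3
{'fx': 371.6483, 'fy': 371.6483, 'cx': 316.6689, 'cy': 240.8385, 'hand_eye': [[0.0003, -0.9656, -0.2601, 0.0705], [1.0, 0.0004, -0.0002, -0.0001], [0.0003, -0.2601, 0.9656, -0.1626], [0.0, 0.0, 0.0, 1.0]]}
```

```bash
cat >> h.py <<'E'
from scipy.spatial.transform import Rotation as Ro
def goto(pos,yaw=-4.2):
    s=sense();R=s["ee_rot"];d=np.radians(yaw)
    y=-np.array([np.cos(d),np.sin(d),0]);z=np.array([0,0,-1.]);T=np.c_[np.cross(y,z),y,z]
    print("t",s["time_s"],"tcp",np.round(s["tcp_pos"],4),"shift mm",(1000*R.T@(np.array(pos)-s["tcp_pos"])).round(1),"rot",Ro.from_matrix(R.T@T).as_rotvec().round(4),"F",np.round(s["wrist_force"],1),"w",s["gripper_width"])
E
python3 -c "
from h import *
goto([.4412,-.0375,.36])"
```

```text
t 1.1 tcp [ 0.2729 -0.5623  0.2225] shift mm [-380.5  398.6 -137.5] rot [-0.     -0.     -1.0457] F [0.7 0.3 0.2] w 0.9983982408397074
```

servo_tool([
  {"tz":-40,"claw":60},
  {"tz":-80,"claw":60},
  {"tz":-120,"claw":60},
  {"tx":-20,"ty":20,"tz":-138,"az":-0.1,"claw":60},
  {"tx":-48,"ty":50,"tz":-138,"az":-0.2,"claw":60},
  {"tx":-76,"ty":80,"tz":-138,"az":-0.3,"claw":60},
  {"tx":-104,"ty":109,"tz":-138,"az":-0.4,"claw":60},
  {"tx":-132,"ty":138,"tz":-138,"az":-0.5,"claw":60},
  {"tx":-160,"ty":168,"tz":-138,"az":-0.6,"claw":60},
  {"tx":-188,"ty":197,"tz":-138,"az":-0.7,"claw":60},
  {"tx":-216,"ty":226,"tz":-138,"az":-0.8,"claw":60},
  {"tx":-244,"ty":256,"tz":-138,"az":-0.9,"claw":60},
])

```text
schema error: expected keys tx, ty, tz, ax, ay, az, claw
```

```bash
python3 -c "
from h import *
goto([.4412,-.0375,.36])"
```

```text
t 1.1 tcp [ 0.2729 -0.5623  0.2225] shift mm [-380.5  398.6 -137.5] rot [-0.     -0.     -1.0457] F [0.7 0.3 0.2] w 0.9983982408397074
```

servo_tool([
  {"tx":0,"ty":0,"tz":-40,"ax":0,"ay":0,"az":0,"claw":60},
  {"tx":0,"ty":0,"tz":-80,"ax":0,"ay":0,"az":0,"claw":60},
  {"tx":0,"ty":0,"tz":-120,"ax":0,"ay":0,"az":0,"claw":60},
  {"tx":-20,"ty":20,"tz":-138,"ax":0,"ay":0,"az":-0.1,"claw":60},
  {"tx":-48,"ty":50,"tz":-138,"ax":0,"ay":0,"az":-0.2,"claw":60},
  {"tx":-76,"ty":80,"tz":-138,"ax":0,"ay":0,"az":-0.3,"claw":60},
  {"tx":-104,"ty":109,"tz":-138,"ax":0,"ay":0,"az":-0.4,"claw":60},
  {"tx":-132,"ty":138,"tz":-138,"ax":0,"ay":0,"az":-0.5,"claw":60},
  {"tx":-160,"ty":168,"tz":-138,"ax":0,"ay":0,"az":-0.6,"claw":60},
  {"tx":-188,"ty":197,"tz":-138,"ax":0,"ay":0,"az":-0.7,"claw":60},
  {"tx":-216,"ty":226,"tz":-138,"ax":0,"ay":0,"az":-0.8,"claw":60},
  {"tx":-244,"ty":256,"tz":-138,"ax":0,"ay":0,"az":-0.9,"claw":60},
])

```text
time_s: 2.1
tcp_pos: [0.3806, -0.2236, 0.3609]
ee_rot: [[-0.213, -0.977, 0.001], [-0.977, 0.213, -0.0], [-0.0, -0.001, -1.0]]
wrist_force: [0.9, -0.5, -0.3]
gripper_width: 0.694
gripper_force: 0.0
```

```bash
python3 -c "
from h import *
goto([.4412,-.0375,.36])"
```

```text
t 2.1 tcp [ 0.3806 -0.2236  0.3609] shift mm [-194.8  -19.6    0.9] rot [-1.100e-03 -1.000e-04 -1.411e-01] F [ 0.9 -0.5 -0.3] w 0.6935404531716877
```

servo_tool([
  {"tx":-40,"ty":-4,"tz":0,"ax":0,"ay":0,"az":-0.07,"claw":60},
  {"tx":-80,"ty":-8,"tz":0,"ax":0,"ay":0,"az":-0.141,"claw":60},
  {"tx":-120,"ty":-12,"tz":0,"ax":0,"ay":0,"az":-0.141,"claw":60},
  {"tx":-160,"ty":-16,"tz":0,"ax":0,"ay":0,"az":-0.141,"claw":60},
  {"tx":-185,"ty":-19,"tz":0,"ax":0,"ay":0,"az":-0.141,"claw":60},
  {"tx":-195,"ty":-20,"tz":0,"ax":0,"ay":0,"az":-0.141,"claw":60},
  {"tx":-195,"ty":-20,"tz":0,"ax":0,"ay":0,"az":-0.141,"claw":60},
  {"tx":-195,"ty":-20,"tz":0,"ax":0,"ay":0,"az":-0.141,"claw":60},
])

```text
time_s: 2.77
tcp_pos: [0.4424, -0.0395, 0.3605]
ee_rot: [[-0.077, -0.997, -0.0], [-0.997, 0.077, -0.0], [0.0, 0.0, -1.0]]
wrist_force: [-0.3, -0.6, 0.1]
gripper_width: 0.688
gripper_force: 0.0
```

```bash
python3 - <<'E'
from h import *
goto([.4412,-.0375,.246])
i=capture("wrist");cv2.imwrite("pics/w.png",i);cv2.imwrite("pics/s2.png",capture("scene"))
np.save("w_pose.npy",np.c_[sense()["ee_rot"],sense()["tcp_pos"]])
E
```

```text
t 2.7667 tcp [ 0.4424 -0.0395  0.3605] shift mm [ -1.9   1.3 114.5] rot [ 0.0004 -0.0003 -0.0038] F [-0.3 -0.6  0.1] w 0.6884104581003488
```

View pics/w.png

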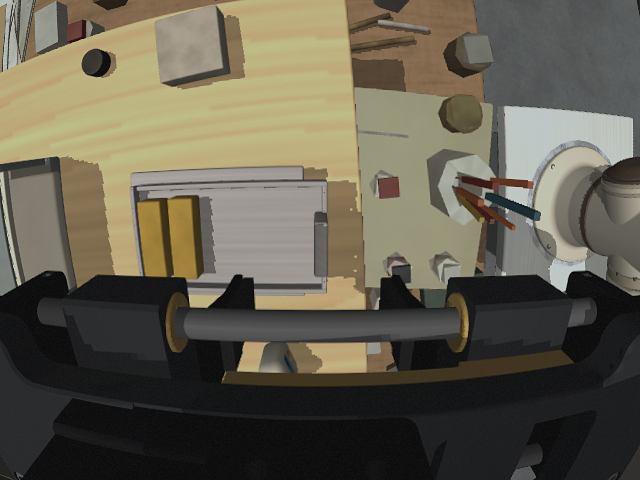

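The wrist view, with forward to the left, shows the tray with both brass blocks. The grip plate's top spans about (316–327, 213–276), between the fingertips at columns 235 and 390. The muffle mouth is at the left, around column 60.

```bash
cat >> h.py <<'E'
def wback(px,z,P):
    k=calibration("wrist");H=np.array(k["hand_eye"]);o=[]
    for u,v in px:
        x,y=(u-k["cx"])/k["fx"],(v-k["cy"])/k["fy"];r=np.hypot(x,y)
        d=np.array([x*np.sin(r)/r,y*np.sin(r)/r,np.cos(r)])
        d=P[:,:3]@H[:3,:3]@d;p=P[:,:3]@H[:3,3]+P[:,3];o.append(p+d*(z-p[2])/d[2])
    return np.array(o)
E
python3 - <<'E'
from h import *
P=np.load("w_pose.npy")
i=cv2.imread("pics/w.png")
a=cv2.resize(i[150:300,100:345],None,fx=3,fy=3,interpolation=cv2.INTER_CUBIC)
cv2.imwrite("pics/w2.png",a)
print(wback([(316,213),(327,213),(327,276),(315,276)],.276,P).round(4))
print("tray right rim front,rear",wback([(137,186),(326,182)],.248,P).round(4))
print("stand right corners",wback([(132,174),(302,167)],.230,P).round(4))
print("wall right corner, lip",wback([(53,158)],.288,P).round(4),wback([(75,262),(62,170)],.228,P).round(4))
E
```

```text
[[ 0.4412 -0.0641  0.276 ]
 [ 0.4338 -0.0636  0.276 ]
 [ 0.437  -0.0183  0.276 ]
 [ 0.4455 -0.019   0.276 ]]
tray right rim front,rear [[ 0.5834 -0.0941  0.248 ]
 [ 0.4324 -0.0817  0.248 ]]
stand right corners [[ 0.5963 -0.1039  0.23  ]
 [ 0.45   -0.0931  0.23  ]]
wall right corner, lip [[ 0.6353 -0.1281  0.288 ]] [[ 0.6814 -0.0291  0.228 ]
 [ 0.6761 -0.1193  0.228 ]]
```

View pics/w2.png

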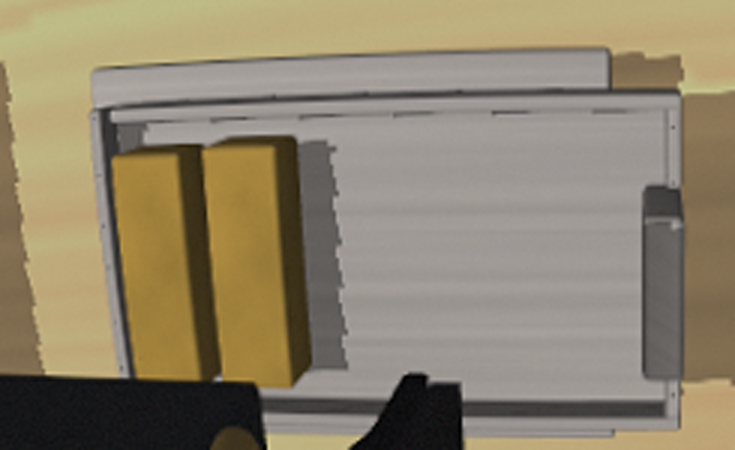

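servo_tool([
  {"tx":-1,"ty":1,"tz":35,"ax":0,"ay":0,"az":0,"claw":60},
  {"tx":-1,"ty":1.5,"tz":70,"ax":0,"ay":0,"az":0,"claw":60},
  {"tx":-1,"ty":1.5,"tz":100,"ax":0,"ay":0,"az":0,"claw":60},
  {"tx":-1,"ty":1.5,"tz":110,"ax":0,"ay":0,"az":0,"claw":60},
  {"tx":-1,"ty":1.5,"tz":114,"ax":0,"ay":0,"az":0,"claw":60},
  {"tx":-1,"ty":1.5,"tz":114,"ax":0,"ay":0,"az":0,"claw":60},
])

```text
time_s: 3.37
tcp_pos: [0.4407, -0.0395, 0.2461]
ee_rot: [[-0.08, -0.997, -0.001], [-0.997, 0.08, -0.001], [0.001, 0.001, -1.0]]
wrist_force: [-0.1, -0.3, 0.8]
gripper_width: 0.686
gripper_force: 0.0
```

servo_tool([
  {"tx":0,"ty":0,"tz":0,"ax":0,"ay":0,"az":0,"claw":40},
  {"tx":0,"ty":0,"tz":0,"ax":0,"ay":0,"az":0,"claw":30},
  {"tx":0,"ty":0,"tz":0,"ax":0,"ay":0,"az":0,"claw":20},
  {"tx":0,"ty":0,"tz":0,"ax":0,"ay":0,"az":0,"claw":14},
  {"tx":0,"ty":0,"tz":0,"ax":0,"ay":0,"az":0,"claw":11},
  {"tx":0,"ty":0,"tz":0,"ax":0,"ay":0,"az":0,"claw":8},
  {"tx":0,"ty":0,"tz":0,"ax":0,"ay":0,"az":0,"claw":4},
  {"tx":0,"ty":0,"tz":0,"ax":0,"ay":0,"az":0,"claw":0},
  {"tx":0,"ty":0,"tz":0,"ax":0,"ay":0,"az":0,"claw":0},
  {"tx":0,"ty":0,"tz":0,"ax":0,"ay":0,"az":0,"claw":0},
])

```text
time_s: 4.2
tcp_pos: [0.4404, -0.0383, 0.2465]
ee_rot: [[-0.078, -0.997, -0.002], [-0.997, 0.078, -0.0], [0.0, 0.002, -1.0]]
wrist_force: [-2.8, 1.4, 1.7]
gripper_width: 0.113
gripper_force: 30.0
```

```bash
python3 -c "
from h import *
goto([.4412,-.0375,.246])"
```

```text
t 4.2 tcp [ 0.4404 -0.0383  0.2465] shift mm [-0.9 -0.7  0.5] rot [ 0.0016 -0.0002 -0.0045] F [-2.8  1.4  1.7] w 0.11329138018045903
```

servo_tool([
  {"tx":0,"ty":-2,"tz":0,"ax":0,"ay":0,"az":0,"claw":0},
  {"tx":0,"ty":-6,"tz":0,"ax":0,"ay":0,"az":0,"claw":0},
  {"tx":0,"ty":-11,"tz":0,"ax":0,"ay":0,"az":0,"claw":0},
  {"tx":0.5,"ty":-16,"tz":0,"ax":0,"ay":0,"az":0,"claw":0},
  {"tx":0.5,"ty":-21,"tz":0,"ax":0,"ay":0,"az":0,"claw":0},
  {"tx":1,"ty":-26,"tz":0,"ax":0,"ay":0,"az":0,"claw":0},
  {"tx":1,"ty":-30,"tz":0,"ax":0,"ay":0,"az":0,"claw":0},
  {"tx":1,"ty":-30,"tz":0,"ax":0,"ay":0,"az":0,"claw":0},
])

```text
time_s: 4.87
tcp_pos: [0.4722, -0.0419, 0.2465]
ee_rot: [[-0.078, -0.997, 0.001], [-0.997, 0.078, -0.0], [0.0, -0.001, -1.0]]
wrist_force: [-1.6, -0.8, 1.2]
gripper_width: 0.117
gripper_force: 30.0
```

servo_tool([
  {"tx":0,"ty":-2,"tz":0,"ax":0,"ay":0,"az":0,"claw":0},
  {"tx":0,"ty":-6,"tz":0,"ax":0,"ay":0,"az":0,"claw":0},
  {"tx":0,"ty":-11,"tz":0,"ax":0,"ay":0,"az":0,"claw":0},
  {"tx":0.5,"ty":-16,"tz":0,"ax":0,"ay":0,"az":0,"claw":0},
  {"tx":0.5,"ty":-21,"tz":0,"ax":0,"ay":0,"az":0,"claw":0},
  {"tx":1,"ty":-26,"tz":0,"ax":0,"ay":0,"az":0,"claw":0},
  {"tx":1,"ty":-30,"tz":0,"ax":0,"ay":0,"az":0,"claw":0},
  {"tx":1,"ty":-30,"tz":0,"ax":0,"ay":0,"az":0,"claw":0},
])

```text
time_s: 5.53
tcp_pos: [0.502, -0.0451, 0.2465]
ee_rot: [[-0.078, -0.997, 0.001], [-0.997, 0.078, -0.0], [0.0, -0.001, -1.0]]
wrist_force: [-1.6, -0.1, 2.5]
gripper_width: 0.11
gripper_force: 30.0
```

```bash
python3 - <<'E'
from h import *
s=sense();print(s["moment"],s["wrist_force"],s["joints"])
a=capture("scene")[110:330,130:440]
b=capture("wrist")
P=np.c_[sense()["ee_rot"],sense()["tcp_pos"]];np.save("w_pose.npy",P)
o=np.zeros((600,640,3),np.uint8)
o[:330,:465]=cv2.resize(a,(465,330),interpolation=cv2.INTER_CUBIC)
o[340:600,:]=b[80:340]
cv2.imwrite("pics/s3.png",o)
E
```

```text
[-0.27653547  0.69706529  0.01283173] [-1.56318142 -0.14836429  2.52295918] [ 1.33702072e+01  9.12754831e+00 -1.39661759e+01  3.59675780e-02
 -6.68414797e+01 -1.78618062e+01]
```

View pics/s3.png

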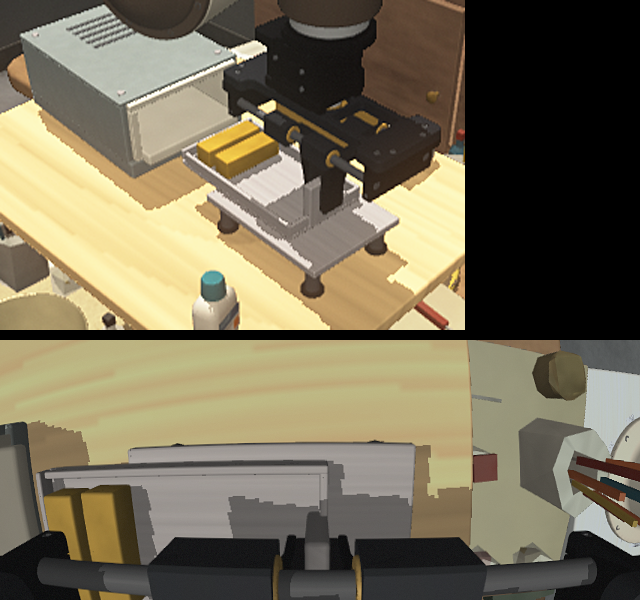

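The composite shows the tray overhanging the stand and still level, with the brass in place and the grip held. The nose is short of the hearth.

servo_tool([
  {"tx":0,"ty":-2,"tz":0,"ax":0,"ay":0,"az":0,"claw":0},
  {"tx":0,"ty":-6,"tz":0,"ax":0,"ay":0,"az":0,"claw":0},
  {"tx":0,"ty":-10,"tz":0,"ax":0,"ay":0,"az":0,"claw":0},
  {"tx":0.5,"ty":-14,"tz":0,"ax":0,"ay":0,"az":0,"claw":0},
  {"tx":0.5,"ty":-18,"tz":0,"ax":0,"ay":0,"az":0,"claw":0},
  {"tx":0.5,"ty":-22,"tz":0,"ax":0,"ay":0,"az":0,"claw":0},
  {"tx":0.5,"ty":-25,"tz":0,"ax":0,"ay":0,"az":0,"claw":0},
  {"tx":0.5,"ty":-25,"tz":0,"ax":0,"ay":0,"az":0,"claw":0},
])

```text
time_s: 6.3
tcp_pos: [0.5265, -0.0475, 0.2466]
ee_rot: [[-0.078, -0.997, 0.001], [-0.997, 0.078, -0.0], [0.0, -0.001, -1.0]]
wrist_force: [-3.1, -0.9, 2.2]
gripper_width: 0.111
gripper_force: 30.0
```

servo_tool([
  {"tx":0,"ty":-2,"tz":0,"ax":0,"ay":0,"az":0,"claw":0},
  {"tx":0,"ty":-4,"tz":0,"ax":0,"ay":0,"az":0,"claw":0},
  {"tx":0,"ty":-6,"tz":0,"ax":0,"ay":0,"az":0,"claw":0},
  {"tx":0,"ty":-8,"tz":0,"ax":0,"ay":0,"az":0,"claw":0},
  {"tx":0,"ty":-10,"tz":0,"ax":0,"ay":0,"az":0,"claw":0},
  {"tx":0,"ty":-12,"tz":0,"ax":0,"ay":0,"az":0,"claw":0},
  {"tx":0,"ty":-14,"tz":0,"ax":0,"ay":0,"az":0,"claw":0},
  {"tx":0,"ty":-16,"tz":0,"ax":0,"ay":0,"az":0,"claw":0},
  {"tx":0,"ty":-18,"tz":0,"ax":0,"ay":0,"az":0,"claw":0},
  {"tx":0,"ty":-20,"tz":0,"ax":0,"ay":0,"az":0,"claw":0},
])

```text
time_s: 7.13
tcp_pos: [0.5451, -0.0491, 0.2467]
ee_rot: [[-0.078, -0.997, -0.001], [-0.997, 0.078, -0.0], [0.0, 0.001, -1.0]]
wrist_force: [-6.8, 0.3, 4.9]
gripper_width: 0.107
gripper_force: 30.0
```

servo_tool([
  {"tx":0,"ty":-2,"tz":0,"ax":0,"ay":0,"az":0,"claw":0},
  {"tx":0,"ty":-4,"tz":0,"ax":0,"ay":0,"az":0,"claw":0},
  {"tx":0,"ty":-6,"tz":0,"ax":0,"ay":0,"az":0,"claw":0},
  {"tx":0,"ty":-8,"tz":0,"ax":0,"ay":0,"az":0,"claw":0},
])

```text
time_s: 7.47
tcp_pos: [0.553, -0.0497, 0.2468]
ee_rot: [[-0.078, -0.997, -0.001], [-0.997, 0.078, -0.0], [0.0, 0.001, -1.0]]
wrist_force: [-5.3, -0.2, 5.2]
gripper_width: 0.115
gripper_force: 30.0
```

```bash
python3 - <<'E'
from h import *
s=sense();print(s["moment"],s["wrist_force"],s["tcp_pos"])
a=capture("scene")[110:330,130:440]
b=capture("top")[110:290,250:410]
o=np.zeros((560,790,3),np.uint8)
o[:330,:465]=cv2.resize(a,(465,330),interpolation=cv2.INTER_CUBIC)
o[:360,470:790]=cv2.resize(b,(320,360),interpolation=cv2.INTER_CUBIC)
cv2.imwrite("pics/s4.png",o)
E
```

```text
[0.18749993 1.91329332 0.01957125] [-5.34687929 -0.16973918  5.19252755] [ 0.55301294 -0.04974699  0.24680494]
```

View pics/s4.png

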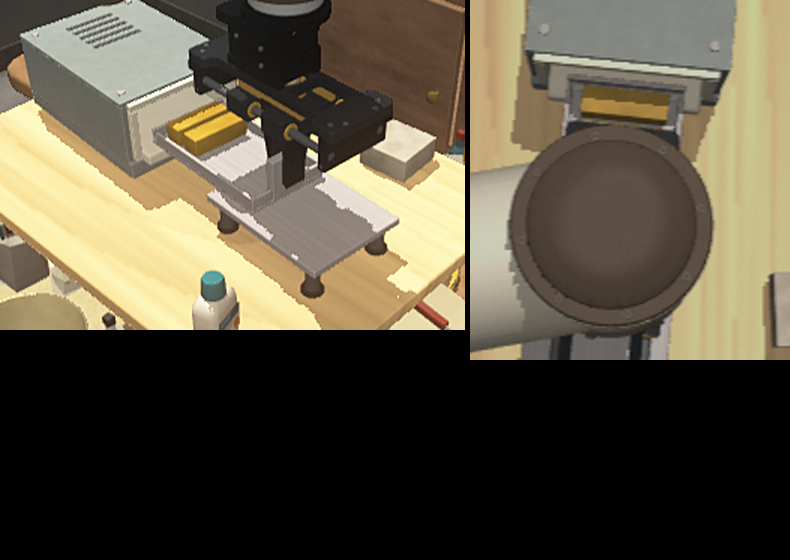

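Both views show the nose about 15 mm past the hearth edge, centred between the walls. The tray is level and the brass is in place.

servo_tool([
  {"tx":0,"ty":-3,"tz":0,"ax":0,"ay":0,"az":0,"claw":0},
  {"tx":0,"ty":-7,"tz":0,"ax":0,"ay":0,"az":0,"claw":0},
  {"tx":0,"ty":-11,"tz":0,"ax":0,"ay":0,"az":0,"claw":0},
  {"tx":0,"ty":-15,"tz":0,"ax":0,"ay":0,"az":0,"claw":0},
  {"tx":0,"ty":-19,"tz":0,"ax":0,"ay":0,"az":0,"claw":0},
  {"tx":0,"ty":-23,"tz":0,"ax":0,"ay":0,"az":0,"claw":0},
  {"tx":0,"ty":-27,"tz":0,"ax":0,"ay":0,"az":0,"claw":0},
  {"tx":0,"ty":-30,"tz":0,"ax":0,"ay":0,"az":0,"claw":0},
])

```text
time_s: 8.23
tcp_pos: [0.5828, -0.0521, 0.2468]
ee_rot: [[-0.078, -0.997, -0.002], [-0.997, 0.078, -0.0], [0.001, 0.002, -1.0]]
wrist_force: [-5.8, 0.4, 6.0]
gripper_width: 0.111
gripper_force: 30.2
```

servo_tool([
  {"tx":0,"ty":-4,"tz":0,"ax":0,"ay":0,"az":0,"claw":0},
  {"tx":0,"ty":-8,"tz":0,"ax":0,"ay":0,"az":0,"claw":0},
  {"tx":0,"ty":-12,"tz":0,"ax":0,"ay":0,"az":0,"claw":0},
  {"tx":0,"ty":-16,"tz":0,"ax":0,"ay":0,"az":0,"claw":0},
  {"tx":0,"ty":-20,"tz":0,"ax":0,"ay":0,"az":0,"claw":0},
  {"tx":0,"ty":-24,"tz":0,"ax":0,"ay":0,"az":0,"claw":0},
  {"tx":0,"ty":-28,"tz":0,"ax":0,"ay":0,"az":0,"claw":0},
  {"tx":0,"ty":-31,"tz":0,"ax":0,"ay":0,"az":0,"claw":0},
])

```text
time_s: 8.9
tcp_pos: [0.6149, -0.0541, 0.245]
ee_rot: [[-0.078, -0.997, -0.001], [-0.997, 0.078, 0.001], [-0.001, 0.001, -1.0]]
wrist_force: [-1.9, -0.5, -2.3]
gripper_width: 0.114
gripper_force: 30.0
```

```bash
python3 -c "
from h import *
s=sense();print(s['time_s'],s['moment'],s['wrist_force'],s['tcp_pos'],s['ee_rot'])"
```

```text
8.9 [ 0.03767507  0.74679369 -0.01228814] [-1.94729835 -0.46437654 -2.29035924] [ 0.61485606 -0.05407025  0.24498747] [[-7.81687832e-02 -9.96940003e-01 -5.20958051e-04]
 [-9.96939902e-01  7.81683935e-02  7.30664104e-04]
 [-6.87705820e-04  5.76478992e-04 -9.99999597e-01]]
```

servo_tool([
  {"tx":0,"ty":-4,"tz":0.3,"ax":0,"ay":0,"az":0,"claw":0},
  {"tx":0,"ty":-8,"tz":0.5,"ax":0,"ay":0,"az":0,"claw":0},
  {"tx":0,"ty":-12,"tz":0.5,"ax":0,"ay":0,"az":0,"claw":0},
  {"tx":0,"ty":-16,"tz":0.5,"ax":0,"ay":0,"az":0,"claw":0},
  {"tx":0,"ty":-20,"tz":0.5,"ax":0,"ay":0,"az":0,"claw":0},
  {"tx":0,"ty":-24,"tz":0.5,"ax":0,"ay":0,"az":0,"claw":0},
  {"tx":0,"ty":-28,"tz":0.5,"ax":0,"ay":0,"az":0,"claw":0},
  {"tx":0,"ty":-30,"tz":0.5,"ax":0,"ay":0,"az":0,"claw":0},
  {"tx":0,"ty":-30,"tz":0.5,"ax":0,"ay":0,"az":0,"claw":0},
  {"tx":0,"ty":-30,"tz":0.5,"ax":0,"ay":0,"az":0,"claw":0},
])

```text
time_s: 9.73
tcp_pos: [0.6447, -0.0567, 0.2458]
ee_rot: [[-0.078, -0.997, 0.0], [-0.997, 0.078, 0.0], [-0.0, -0.0, -1.0]]
wrist_force: [-0.2, -0.3, -4.3]
gripper_width: 0.11
gripper_force: 30.1
```

```bash
python3 -c "
from h import *
s=sense();print(s['time_s'],s['moment'],s['wrist_force'],s['tcp_pos'])"
```

```text
9.7333 [-0.00657981  0.39527357  0.02784156] [-0.18670942 -0.30737622 -4.31112006] [ 0.6446633  -0.05667683  0.2458213 ]
```

servo_tool([
  {"tx":0,"ty":0,"tz":0.5,"ax":0,"ay":0,"az":0,"claw":0},
  {"tx":0,"ty":0,"tz":1,"ax":0,"ay":0,"az":0,"claw":0},
  {"tx":0,"ty":0,"tz":1.4,"ax":0,"ay":0,"az":0,"claw":0},
  {"tx":0,"ty":0,"tz":1.4,"ax":0,"ay":0,"az":0,"claw":0},
  {"tx":0,"ty":0,"tz":1.4,"ax":0,"ay":0,"az":0,"claw":0},
])

```text
time_s: 10.15
tcp_pos: [0.6444, -0.0566, 0.2451]
ee_rot: [[-0.078, -0.997, 0.001], [-0.997, 0.078, 0.0], [-0.0, -0.001, -1.0]]
wrist_force: [-0.3, 1.2, -2.4]
gripper_width: 0.115
gripper_force: 30.0
```

```bash
python3 -c "
from h import *
s=sense();print(s['time_s'],s['moment'],s['wrist_force'],s['tcp_pos'])"
```

```text
10.15 [ 0.06529194  0.39771495 -0.03915428] [-0.27662358  1.19082324 -2.38209162] [ 0.64442689 -0.05664926  0.24509762]
```

servo_tool([
  {"tx":0,"ty":0,"tz":0.5,"ax":0,"ay":0,"az":0,"claw":14},
  {"tx":0,"ty":0,"tz":0.5,"ax":0,"ay":0,"az":0,"claw":24},
  {"tx":0,"ty":0,"tz":0.5,"ax":0,"ay":0,"az":0,"claw":36},
  {"tx":0,"ty":0,"tz":0.5,"ax":0,"ay":0,"az":0,"claw":36},
  {"tx":0,"ty":0,"tz":-10,"ax":0,"ay":0,"az":0,"claw":36},
  {"tx":0,"ty":0,"tz":-35,"ax":0,"ay":0,"az":0,"claw":36},
  {"tx":0,"ty":0,"tz":-60,"ax":0,"ay":0,"az":0,"claw":36},
  {"tx":0,"ty":20,"tz":-62,"ax":0,"ay":0,"az":0,"claw":20},
  {"tx":0,"ty":45,"tz":-62,"ax":0,"ay":0,"az":0,"claw":0},
  {"tx":0,"ty":55,"tz":-62,"ax":0,"ay":0,"az":0,"claw":0},
  {"tx":0,"ty":55,"tz":-62,"ax":0,"ay":0,"az":0,"claw":0},
])

```text
time_s: 11.07
tcp_pos: [0.5881, -0.0525, 0.3091]
ee_rot: [[-0.078, -0.997, 0.003], [-0.997, 0.078, 0.0], [-0.001, -0.003, -1.0]]
wrist_force: [0.8, 0.8, 0.4]
gripper_width: 0.194
gripper_force: 0.0
```

```bash
python3 - <<'E'
from h import *
goto([.6,-.0535,.246])
a=capture("scene")[110:330,130:440]
b=capture("wrist")
o=np.zeros((590,640,3),np.uint8)
o[:330,:465]=cv2.resize(a,(465,330),interpolation=cv2.INTER_CUBIC)
o[340:]=b[80:330]
cv2.imwrite("pics/s5.png",o)
E
```

```text
t 11.0667 tcp [ 0.5881 -0.0525  0.3091] shift mm [  0.1 -11.8  63.2] rot [-0.0029  0.0005 -0.0043] F [0.8 0.8 0.4] w 0.19385438286590193
```

View pics/s5.png

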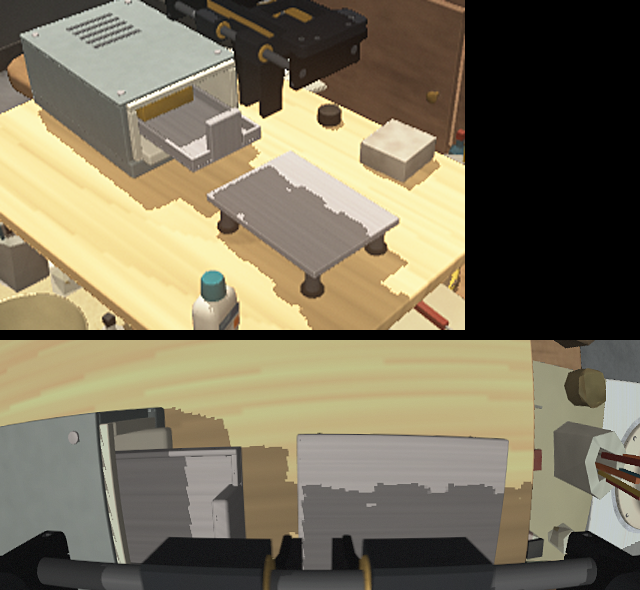

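The tray lies level on the hearth with the brass inside, and the grip plate is free. The fingers are behind it, and the bystanders look unmoved. Next I close, lower and push from behind.

servo_tool([
  {"tx":0,"ty":0,"tz":20,"ax":0,"ay":0,"az":0,"claw":0},
  {"tx":0,"ty":0,"tz":45,"ax":0,"ay":0,"az":0,"claw":0},
  {"tx":0,"ty":0,"tz":60,"ax":0,"ay":0,"az":0,"claw":0},
  {"tx":0,"ty":0,"tz":64,"ax":0,"ay":0,"az":0,"claw":0},
  {"tx":0,"ty":-6,"tz":65,"ax":0,"ay":0,"az":0,"claw":0},
  {"tx":0,"ty":-14,"tz":65,"ax":0,"ay":0,"az":0,"claw":0},
  {"tx":0,"ty":-20,"tz":65,"ax":0,"ay":0,"az":0,"claw":0},
  {"tx":0,"ty":-25,"tz":65,"ax":0,"ay":0,"az":0,"claw":0},
  {"tx":0,"ty":-28,"tz":65,"ax":0,"ay":0,"az":0,"claw":0},
  {"tx":0,"ty":-28,"tz":65,"ax":0,"ay":0,"az":0,"claw":0},
])

```text
time_s: 12.0
tcp_pos: [0.6184, -0.0547, 0.2419]
ee_rot: [[-0.078, -0.997, 0.001], [-0.997, 0.078, 0.0], [-0.0, -0.001, -1.0]]
wrist_force: [-0.6, 0.4, 0.3]
gripper_width: 0.009
gripper_force: 0.0
```

servo_tool([
  {"tx":0,"ty":-2,"tz":0,"ax":0,"ay":0,"az":0,"claw":0},
  {"tx":0,"ty":-4,"tz":0,"ax":0,"ay":0,"az":0,"claw":0},
  {"tx":0,"ty":-6,"tz":0,"ax":0,"ay":0,"az":0,"claw":0},
  {"tx":0,"ty":-8,"tz":0,"ax":0,"ay":0,"az":0,"claw":0},
  {"tx":0,"ty":-10,"tz":0,"ax":0,"ay":0,"az":0,"claw":0},
])

```text
time_s: 12.42
tcp_pos: [0.6275, -0.0554, 0.2418]
ee_rot: [[-0.078, -0.997, 0.0], [-0.997, 0.078, -0.0], [-0.0, -0.0, -1.0]]
wrist_force: [0.0, 0.6, -0.3]
gripper_width: 0.007
gripper_force: 0.0
```

servo_tool([
  {"tx":0,"ty":-2,"tz":0,"ax":0,"ay":0,"az":0,"claw":0},
  {"tx":0,"ty":-4,"tz":0,"ax":0,"ay":0,"az":0,"claw":0},
  {"tx":0,"ty":-6,"tz":0,"ax":0,"ay":0,"az":0,"claw":0},
  {"tx":0,"ty":-8,"tz":0,"ax":0,"ay":0,"az":0,"claw":0},
])

```text
time_s: 12.75
tcp_pos: [0.6349, -0.0561, 0.2417]
ee_rot: [[-0.078, -0.997, -0.001], [-0.997, 0.078, -0.0], [0.0, 0.001, -1.0]]
wrist_force: [-4.0, 0.2, 2.0]
gripper_width: 0.005
gripper_force: 2.2
```

servo_tool([
  {"tx":0,"ty":-2,"tz":0,"ax":0,"ay":0,"az":0,"claw":0},
  {"tx":0,"ty":-4,"tz":0,"ax":0,"ay":0,"az":0,"claw":0},
  {"tx":0,"ty":-6,"tz":0,"ax":0,"ay":0,"az":0,"claw":0},
  {"tx":0,"ty":-8,"tz":0,"ax":0,"ay":0,"az":0,"claw":0},
])

```text
time_s: 13.08
tcp_pos: [0.6434, -0.0566, 0.2417]
ee_rot: [[-0.078, -0.997, -0.0], [-0.997, 0.078, -0.0], [0.0, 0.0, -1.0]]
wrist_force: [-4.5, 0.7, 1.2]
gripper_width: 0.007
gripper_force: 2.2
```

servo_tool([
  {"tx":0,"ty":-1,"tz":0,"ax":0,"ay":0,"az":0,"claw":0},
  {"tx":0,"ty":-2,"tz":0,"ax":0,"ay":0,"az":0,"claw":0},
  {"tx":0,"ty":-3,"tz":0,"ax":0,"ay":0,"az":0,"claw":0},
  {"tx":0,"ty":-4,"tz":0,"ax":0,"ay":0,"az":0,"claw":0},
])

```text
time_s: 13.42
tcp_pos: [0.6473, -0.0569, 0.2416]
ee_rot: [[-0.078, -0.997, -0.0], [-0.997, 0.078, 0.0], [-0.0, 0.0, -1.0]]
wrist_force: [-3.3, 0.6, 1.6]
gripper_width: 0.004
gripper_force: 2.2
```

servo_tool([
  {"tx":0,"ty":-1,"tz":0,"ax":0,"ay":0,"az":0,"claw":0},
  {"tx":0,"ty":-2,"tz":0,"ax":0,"ay":0,"az":0,"claw":0},
  {"tx":0,"ty":-3,"tz":0,"ax":0,"ay":0,"az":0,"claw":0},
])

```text
time_s: 13.67
tcp_pos: [0.6503, -0.0572, 0.2417]
ee_rot: [[-0.078, -0.997, 0.0], [-0.997, 0.078, 0.0], [-0.0, -0.0, -1.0]]
wrist_force: [-4.2, 0.5, 3.0]
gripper_width: 0.002
gripper_force: 2.3
```

servo_tool([
  {"tx":0,"ty":-1,"tz":0,"ax":0,"ay":0,"az":0,"claw":0},
  {"tx":0,"ty":-2,"tz":0,"ax":0,"ay":0,"az":0,"claw":0},
  {"tx":0,"ty":-3,"tz":0,"ax":0,"ay":0,"az":0,"claw":0},
])

```text
time_s: 13.92
tcp_pos: [0.6534, -0.0574, 0.2417]
ee_rot: [[-0.078, -0.997, -0.0], [-0.997, 0.078, 0.0], [-0.0, 0.0, -1.0]]
wrist_force: [-4.4, -0.1, 2.6]
gripper_width: 0.006
gripper_force: 2.3
```

servo_tool([
  {"tx":0,"ty":-1,"tz":0,"ax":0,"ay":0,"az":0,"claw":0},
  {"tx":0,"ty":-2,"tz":0,"ax":0,"ay":0,"az":0,"claw":0},
  {"tx":0,"ty":-3,"tz":0,"ax":0,"ay":0,"az":0,"claw":0},
])

```text
time_s: 14.17
tcp_pos: [0.6564, -0.0576, 0.2417]
ee_rot: [[-0.078, -0.997, -0.0], [-0.997, 0.078, -0.0], [0.0, 0.0, -1.0]]
wrist_force: [-4.6, 0.0, 2.5]
gripper_width: 0.006
gripper_force: 2.3
```

servo_tool([
  {"tx":0,"ty":-1,"tz":0,"ax":0,"ay":0,"az":0,"claw":0},
  {"tx":0,"ty":-2,"tz":0,"ax":0,"ay":0,"az":0,"claw":0},
  {"tx":0,"ty":-3,"tz":0,"ax":0,"ay":0,"az":0,"claw":0},
])

```text
time_s: 14.42
tcp_pos: [0.6593, -0.0579, 0.2416]
ee_rot: [[-0.078, -0.997, -0.0], [-0.997, 0.078, -0.0], [0.0, 0.0, -1.0]]
wrist_force: [-3.4, 0.6, 1.6]
gripper_width: 0.007
gripper_force: 2.3
```

servo_tool([
  {"tx":0,"ty":-1,"tz":0,"ax":0,"ay":0,"az":0,"claw":0},
  {"tx":0,"ty":-2,"tz":0,"ax":0,"ay":0,"az":0,"claw":0},
  {"tx":0,"ty":-3,"tz":0,"ax":0,"ay":0,"az":0,"claw":0},
])

```text
time_s: 14.67
tcp_pos: [0.6623, -0.0581, 0.2417]
ee_rot: [[-0.078, -0.997, -0.0], [-0.997, 0.078, -0.0], [0.0, 0.0, -1.0]]
wrist_force: [-5.3, 0.7, 2.0]
gripper_width: 0.006
gripper_force: 2.3
```

servo_tool([
  {"tx":0,"ty":-1,"tz":0,"ax":0,"ay":0,"az":0,"claw":0},
  {"tx":0,"ty":-2,"tz":0,"ax":0,"ay":0,"az":0,"claw":0},
  {"tx":0,"ty":-3,"tz":0,"ax":0,"ay":0,"az":0,"claw":0},
])

```text
time_s: 14.92
tcp_pos: [0.6646, -0.0583, 0.2417]
ee_rot: [[-0.078, -0.997, -0.002], [-0.997, 0.078, -0.0], [0.0, 0.002, -1.0]]
wrist_force: [-7.4, 1.4, 4.0]
gripper_width: 0.008
gripper_force: 4.4
```

servo_tool([
  {"tx":0,"ty":-1,"tz":0,"ax":0,"ay":0,"az":0,"claw":0},
  {"tx":0,"ty":-2,"tz":0,"ax":0,"ay":0,"az":0,"claw":0},
])

```text
time_s: 15.08
tcp_pos: [0.6646, -0.0584, 0.2417]
ee_rot: [[-0.078, -0.997, -0.007], [-0.997, 0.078, -0.0], [0.001, 0.007, -1.0]]
wrist_force: [-13.2, 2.5, 6.0]
gripper_width: 0.008
gripper_force: 7.0
```

servo_tool([
  {"tx":0,"ty":-1,"tz":0,"ax":0,"ay":0,"az":0,"claw":0},
  {"tx":0,"ty":-2,"tz":0,"ax":0,"ay":0,"az":0,"claw":0},
  {"tx":0,"ty":-2,"tz":0,"ax":0,"ay":0,"az":0,"claw":0},
])

```text
time_s: 15.33
tcp_pos: [0.6653, -0.0588, 0.2417]
ee_rot: [[-0.078, -0.997, -0.01], [-0.997, 0.078, -0.0], [0.001, 0.009, -1.0]]
wrist_force: [-15.5, 1.8, 6.5]
gripper_width: 0.006
gripper_force: 7.7
```

servo_tool([
  {"tx":0,"ty":-1,"tz":0,"ax":0,"ay":0,"az":0,"claw":0},
  {"tx":0,"ty":-2,"tz":0,"ax":0,"ay":0,"az":0,"claw":0},
  {"tx":0,"ty":-2,"tz":0,"ax":0,"ay":0,"az":0,"claw":0},
])

```text
time_s: 15.58
tcp_pos: [0.6671, -0.059, 0.2417]
ee_rot: [[-0.078, -0.997, -0.01], [-0.997, 0.078, -0.0], [0.001, 0.01, -1.0]]
wrist_force: [-14.0, 1.9, 6.0]
gripper_width: 0.003
gripper_force: 7.9
```

servo_tool([
  {"tx":0,"ty":-1,"tz":0,"ax":0,"ay":0,"az":0,"claw":0},
  {"tx":0,"ty":-2,"tz":0,"ax":0,"ay":0,"az":0,"claw":0},
  {"tx":0,"ty":-2.4,"tz":0,"ax":0,"ay":0,"az":0,"claw":0},
  {"tx":0,"ty":-2.4,"tz":0,"ax":0,"ay":0,"az":0,"claw":0},
])

```text
time_s: 15.92
tcp_pos: [0.6695, -0.0592, 0.2417]
ee_rot: [[-0.078, -0.997, -0.01], [-0.997, 0.078, -0.0], [0.001, 0.01, -1.0]]
wrist_force: [-13.8, 1.3, 6.9]
gripper_width: 0.009
gripper_force: 7.9
```

servo_tool([
  {"tx":0,"ty":4,"tz":0,"ax":0,"ay":0,"az":0,"claw":0},
  {"tx":0,"ty":14,"tz":0,"ax":0,"ay":0,"az":0,"claw":0},
  {"tx":0,"ty":30,"tz":0,"ax":0,"ay":0,"az":0,"claw":0},
  {"tx":0,"ty":50,"tz":-10,"ax":0,"ay":0,"az":0,"claw":0},
  {"tx":0,"ty":70,"tz":-40,"ax":0,"ay":0,"az":0,"claw":0},
  {"tx":0,"ty":100,"tz":-75,"ax":0,"ay":0,"az":0,"claw":0},
  {"tx":0,"ty":135,"tz":-100,"ax":0,"ay":0,"az":0,"claw":0},
  {"tx":0,"ty":170,"tz":-100,"ax":0,"ay":0,"az":0,"claw":0},
  {"tx":0,"ty":200,"tz":-100,"ax":0,"ay":0,"az":0,"claw":0},
  {"tx":0,"ty":200,"tz":-100,"ax":0,"ay":0,"az":0,"claw":0},
])

```text
time_s: 16.75
tcp_pos: [0.4712, -0.0432, 0.3438]
ee_rot: [[-0.077, -0.997, 0.006], [-0.997, 0.077, 0.002], [-0.003, -0.006, -1.0]]
wrist_force: [-0.1, -0.2, 0.0]
gripper_width: 0.003
gripper_force: 0.0
```

```bash
python3 - <<'E'
from h import *
goto([.6,-.0535,.246])
a=capture("scene")[90:330,110:440]
b=capture("wrist")[80:270,0:330]
o=np.zeros((560,700,3),np.uint8)
o[:360,:495]=cv2.resize(a,(495,360),interpolation=cv2.INTER_CUBIC)
o[365:555,:330]=b
b=capture("top")[110:210,240:440]
o[365:535,340:680]=cv2.resize(b,(340,170))
cv2.imwrite("pics/s6.png",o)
E
```

```text
t 16.75 tcp [ 0.4712 -0.0432  0.3438] shift mm [   0.6 -128.6   98.6] rot [-0.0059  0.0027 -0.0039] F [-0.1 -0.2  0. ] w 0.0030880847152856754
```

View pics/s6.png

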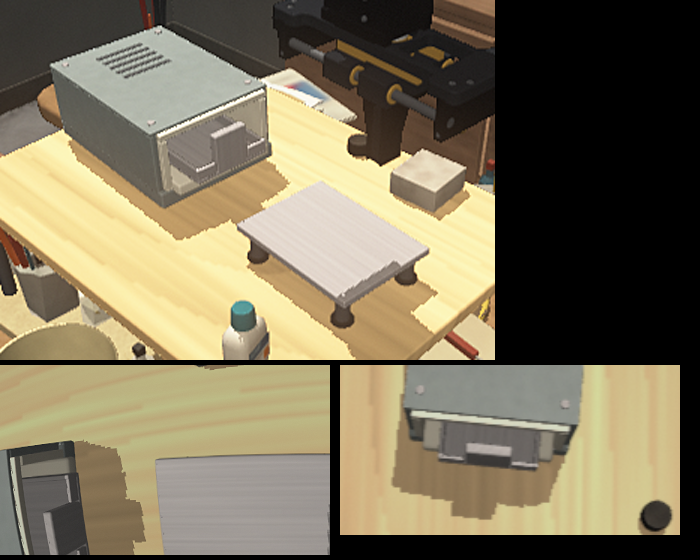

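The tray is flat and straight in the muffle with its grip plate near the hearth edge. The robot is clear and the bystanders are in place.

```bash
python3 -c "
from station import *
print(finish_job())"
```

```text
the job is handed in; nothing more can be done
None
```

The tray is in the muffle, level and released, with its front about 145 mm past the hearth edge; by the force and tool readings it pushed the stop back about 5 mm, and I handed the job in at about 17 s without a verdict coming back.

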